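Take the pot off the hotplate and turn the heat down to the tab

TASK

The warming is finished: first lift the lidded steel pot off the hotplate by its arched handle, keep it upright, and set it down without dropping it, wholly on the round cork rest. Then turn the hotplate's large heat knob until its pointer lines up with the dark metal tab on its scale. Leave the tab, the small stirrer knob and the other things on the bench as they are.

Things in the scene. Friction and masses are not known exactly. Their poses are not given: they have to be found in the camera images.
- hotplate: White laboratory hotplate, fixed, 190 mm (x) by 310 mm (y), deck at z 78 mm. Origin: centre of its underside, at bench level. Its pale round plate (150 mm diameter, centre x 0, y +60 mm) has its surface at z 92 mm. The control deck is the -y end: heat knob at x -35, y -90 mm, small round stirrer knob (26 mm diameter, 19 mm high) at x +62, y -110 mm.
- pot: Steel pot, lid fixed on: 90 mm diameter (lid 96), lid top at z 95 mm, 0.35 to 0.65 kg, loose, standing on the hot plate at any yaw up to 0.95 rad. Origin: centre of its underside, z up. A rigid arched handle over the lid: two thin straps at y +40 and -40 mm carry a straight bar along the pot's y.
- pot_grip (a point): Centre of the pot's handle bar, 147 mm above its underside; axes as the pot. The black bar is 84 mm long (y), 14 mm wide (x), 12 mm thick, with 46 mm of free space between it and the lid: pinch it from above, closing along x.
- cork_top (a point): Centre of the top face of the round cork rest: disc of 130 mm diameter, 12 mm thick, fixed on the bench to the left or right of the hotplate. (On the other side lies a square white tile, 120 mm, 10 mm thick, which is not the rest.)
- heat (a joint): Angle of the large heat knob (rad), 0 to 4.71, grows clockwise seen from above; its pointer lies at heading 2.356 minus this value in the hotplate's frame (counted from +x towards +y). Light friction (0.05 N m): it stays where it is left.
- heat_grip (a point): On the heat knob's vertical axis, 34 mm above the deck: the height to grip. Black knob: round skirt, 48 mm diameter, up to 12 mm above the deck; on it a straight wing grip 44 mm long, 14 mm wide, up to 42 mm above the deck. Site x runs along the wing towards the pointer (white line on that half of the wing), z up.
- heat_tip (a point): Tip of the heat knob's pointer, a small nose on the skirt: 33 mm from the knob's axis, 6 mm above the deck.
- mark (a joint): Angle of the dark metal tab on the scale (rad), same zero and sense as the heat knob: the pointer is on the tab when both values are equal. Differs from run to run, always lower than the knob's starting value (by 0.7 to 2.7 rad). The tab is very stiff (2 N m).
- mark_tip (a point): Inner end of the tab: 33 mm from the knob's axis, 6 mm above the deck, so that it coincides with point heat_tip when the knob is set. The tab is a flat dark steel bar 22 mm long (radial, 34 to 56 mm from the axis), 8 mm wide, rising 5 mm above the deck.
- stir_mark (a point): Line on the rim of the small round stirrer knob, 13 mm from its axis, on its top (19 mm above the deck). Not to be turned.
- pen: Blue flat marker pen lying on the bench, about 130 by 20 by 14 mm; leave it.
- driver: Screwdriver lying on the bench, 170 mm; leave it.
- bottle: Amber glass bottle standing, 56 mm diameter, 110 mm high; leave it.
- post: Aluminium optical post standing, foot 44 mm diameter, 110 mm high; leave it.
- lens_ring: Black ring lying flat, 50 mm diameter, 12 mm high; leave it.
- lens_cap: Grey disc 40 mm diameter, 12 mm high; leave it.
Mind the look-alikes: they are no part of the job. Leave any purple or turquoise look-alike of the part that bears cork_top alone.

How it is judged:
By the outcome, as a careful person would: the job done as asked, in the order asked, and still so for the second after the job is handed in, with the robot touching nothing.
It also fails if it takes over 72 s, if anything falls off the work surface, if the arm or the gripper's body presses on something with over 40 N, if the wrist force passes 120 N, or if a joint passes its speed limit or range.

ROBOT

A 7-joint arm with a two-finger parallel gripper is mounted at the origin on the work surface. World frame = base frame: x ahead of the robot, y to its left, z up, the work surface at z = 0. Lengths are in m, angles in rad, forces in N, time in s.
With the tool pointing down it reaches from about 0.425 to 0.875 m from the base axis. Payload 8.4 kg.
Tool frame: the origin (TCP) lies between the finger pads; the fingertips stand 11 mm ahead of it and the grasp point (between the pads) lies 8 mm behind it; z points along the fingers, y is the line along which they close (so a half turn about z gives the same grasp; the last joint's range is limited). The gripper opens to 87 mm and grips with 3 to 60 N. Pads are 19 mm wide; open, the fingers measure 117 mm over their backs; the gripper's body (75 mm by 190 mm) begins 51 mm behind the grasp point.
Start: joints at [-1.324, 0.333, 0.04, 1.465, -0.013, 1.343, -0.059], TCP at [0.22, 0.611, 0.234] pointing down, gripper open.
Joint ranges: [-2.58, 2.58], [-0.38, 2.09], [-1.3, 1.39], [0.25, 2.4], [-1.5, 4.64], [0.08, 2.09], [-2.65, 2.65]. Speed limits (rad/s): [2.22, 2.22, 2.79, 2.79, 3.14, 3.14, 3.14].

INTERFACE

Orientations are given as [roll, pitch, yaw] about the fixed x, y, z axes, in that order (R = Rz(yaw) Ry(pitch) Rx(roll)).
In Python, from station import ctrl, read_camera, get_calibration, workorder gives the robot as it stands. Calls block until the motion is done:
- ctrl.move_pose(position, orientation): joint-space move of the TCP to a pose.
- ctrl.move_straight(position, rot=None, v=0.15): straight line of the TCP; rot=None keeps the orientation; v is the mean speed in m/s.
- ctrl.movej(angles): joint-space move.
- ctrl.let_go() and ctrl.grab(squeeze=None): open the fingers fully, or close them until they stop; squeeze is the grip in N (None keeps the last).
- ctrl.hold(seconds).
- ctrl.solve_ik(position, orientation): joint angles nearest the present ones, or None.
- read_camera(name): name is "side" or "top"; returns (picture, depth): 420x560x3 uint8, red, green, blue; 420x560 float32, m along the optical axis (not along the pixel's ray), 0 where there is no reading.
- get_calibration(name): a dict with "fov_y" (degrees; the focal length in pixels is half the picture's height over the tangent of half this angle, whatever the lens; pixels are square), "cx", "cy" (the principal point, pixels), "k1" (the pictures are not rectified: a ray, as slopes to the right and down, at radius r is drawn at 1 + k1 r^2 times it, then the intrinsics apply), "rvec" (rotation vector, rad) and "tvec" (3), from world to camera coordinates, as OpenCV has them. Camera axes: x right, y down, z forward; pixel columns grow to the right and rows downward; lengths in m; the calibration is good to about 2 mm. A picture is of the moment at which its call begins. get_calibration takes no time and is no camera call.
A pose or a line that the arm cannot do raises ctrl.IKError and nothing moves.
- workorder.sign_off(): hands the job in; it is judged then, once.
Readings, each from a call of its own:
- ctrl.current_clock(): time.
- ctrl.current_joint_positions(): joint angles.
- ctrl.current_joint_vel(): joint speeds.
- ctrl.current_effort(): joint torques, N m.
- ctrl.current_tcp_pos(): TCP position.
- ctrl.current_ee_rot(): TCP orientation.
- ctrl.current_wrist_force(): force on the tool from outside, world axes, zero at the start.
- ctrl.current_wrist_torque(): the same for the moment, N m.
- ctrl.current_opening(): finger opening in m.
- ctrl.current_gripper_force(): force on a finger pad.
Only numpy, scipy, OpenCV 4.12 (cv2) and the standard library are available. Lean on these libraries where they do the work, as an engineer would, in place of code of your own. Each camera call takes 0.05 s, during which the arm holds its last target. There are 200 camera calls.

## Working session

There is one attempt and no reset: what is moved stays moved. The work goes in short steps, each a Python script; the robot and the scene stay as the last script left them, time stands still between calls to the robot, and variables do not carry over. Pictures are saved under pics/ and viewed, at most 10 in all, crops included, and the job is handed in when it is done.

```bash
mkdir -p pics; ls
cat > h.py <<'E'
import numpy as np, cv2
from station import ctrl, read_camera, get_calibration, workorder
def cam(n):
    c=get_calibration(n); f=210/np.tan(np.radians(c["fov_y"])/2)
    R=cv2.Rodrigues(np.array(c["rvec"],float))[0]; t=np.array(c["tvec"],float).ravel()
    return f,c["cx"],c["cy"],c["k1"],R,t
def rays(n,uv):
    f,cx,cy,k,R,t=cam(n); uv=np.atleast_2d(np.array(uv,float))
    d=(uv-[cx,cy])/f; s=d.copy()
    for _ in range(30): s=d/(1+k*(s**2).sum(1,keepdims=True))
    return -R.T@t, np.c_[s,np.ones(len(s))], R,t
def onplane(n,uv,z):
    o,s,R,t=rays(n,uv); w=s@R; return o+w*((z-o[2])/w[:,2])[:,None]
def cloud(n,uv,dep):
    o,s,R,t=rays(n,uv); return o+(s*np.asarray(dep)[:,None])@R
def proj(n,P):
    f,cx,cy,k,R,t=cam(n); p=np.atleast_2d(P)@R.T+t; s=p[:,:2]/p[:,2:]
    return s*(1+k*(s**2).sum(1,keepdims=True))*f+[cx,cy]
E
python3 - <<'E'
from h import *
for n in("top","side"):
    im,d=read_camera(n); cv2.imwrite(f"pics/{n}0.png",im[:,:,::-1]); np.savez(f"{n}0.npz",im=im,d=d)
    c=get_calibration(n); print(n,c,rays(n,[280,210])[0],(d>0).mean())
print(ctrl.current_clock(),ctrl.current_tcp_pos(),ctrl.current_ee_rot())
E
```

```text
pics
top {'fov_y': 52.117725145019676, 'cx': 281.31098985054086, 'cy': 215.20300252276022, 'k1': -0.020123226401872776, 'rvec': array([ 2.19878639, -2.15545041,  0.037558  ]), 'tvec': array([1.16846161e-04, 5.72094625e-01, 1.19254351e+00])} [ 0.49817977 -0.02165348  1.22507156] 0.9959821428571428
side {'fov_y': 47.886755541180094, 'cx': 269.4879908384879, 'cy': 201.76303169561788, 'k1': 0.02757623699837342, 'rvec': array([ 2.23959797, -0.83758323,  0.33802441]), 'tvec': array([-0.42312284,  0.37508886,  1.12036617])} [-0.01669355 -0.67102106  1.06037588] 0.9960331632653061
0.1 [0.22015456 0.61116577 0.23275043] [-3.14016698e+00  6.57946083e-05  2.79582544e+00]
```

View pics/top0.png

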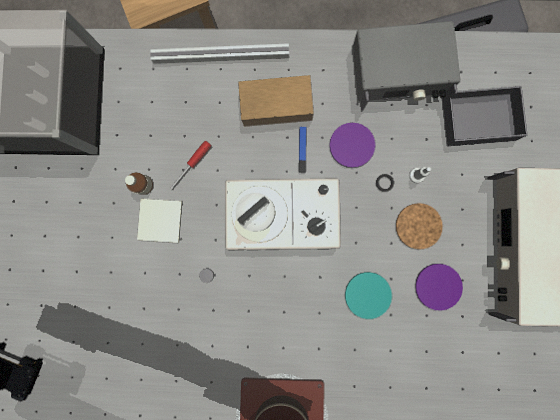

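View pics/side0.png

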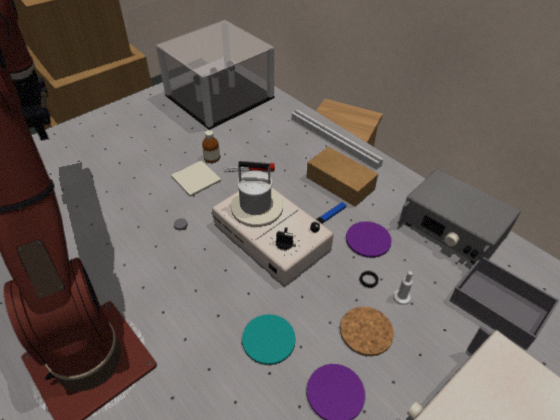

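The top view shows the hotplate at (283,214) with the pot bar at (253,209), the heat knob at (316,226) and the stirrer at (323,189). These could be taken for the rest: brown cork (419,226), purple discs (352,145) and (439,287), turquoise disc (368,295), white tile (160,220). I choose the brown cork-textured disc. These could be taken for the heat knob: the stirrer (323,189) and the instrument knobs (419,97) and (504,264). I choose the winged knob at (316,226).

```bash
cat > m.py <<'E'
from h import *
def run(tag):
    z=np.load("top0.npz"); im,d=z["im"],z["d"]; v,u=np.mgrid[:420,:560]; uv=np.c_[u.ravel(),v.ravel()]
    P=cloud("top",uv,d.ravel()).reshape(420,560,3); return im,d,P
if __name__=="__main__":
    im,d,P=run(0); hsv=cv2.cvtColor(im,cv2.COLOR_RGB2HSV); Z=P[:,:,2]
    # hotplate deck
    roi=np.zeros((420,560),bool); roi[165:265,210:355]=1
    m=(roi&(Z>.06)).astype(np.uint8); c=max(cv2.findContours(m,0,2)[0],key=cv2.contourArea)
    dk=P[roi&(Z>.07)&(Z<.085)]; print("deck z",np.median(dk[:,2]))
    pts=onplane("top",c[:,0,:],.078); r=cv2.minAreaRect((pts[:,:2]*1000).astype(np.float32)); print("deck rect",r)
    # cork
    mc=((hsv[:,:,0]<22)&(hsv[:,:,1]>80)).astype(np.uint8); mc[:,:385]=0; mc[:,455:]=0; mc[:190]=0; mc[262:]=0
    c=max(cv2.findContours(mc,0,1)[0],key=cv2.contourArea); p=onplane("top",c[:,0,:],.012)
    print("cork",cv2.fitEllipse((p[:,:2]*1000).astype(np.float32)), np.median(Z[mc>0]))
    # bar
    roi[:]=0; roi[180:245,225:290]=1; m=(roi&(Z>.215)); q=P[m]; print("bar",m.sum(),np.median(q[:,2]))
    m2=(roi&(im.max(2)<75)&(Z>.2)).astype(np.uint8); c=max(cv2.findContours(m2,0,1)[0],key=cv2.contourArea)
    p=onplane("top",c[:,0,:],.245); print("bar rect",cv2.minAreaRect((p[:,:2]*1000).astype(np.float32)))
    b=im[170:260,215:350]; b=cv2.resize(b,None,fx=5.9,fy=5.9,interpolation=cv2.INTER_CUBIC); cv2.imwrite("pics/crop.png",b[:,:,::-1])
E
python3 m.py
```

```text
deck z 0.07888866990833199
deck rect ((571.9564819335938, 8.739425659179688), (189.54159545898438, 310.63055419921875), 2.3239476680755615)
cork ((550.1058959960938, -374.8858642578125), (125.048095703125, 127.7528076171875), 0.3827745020389557) 0.013118885291340754
bar 251 0.24586824936879492
bar rect ((569.2965087890625, 72.28277587890625), (13.878496170043945, 79.74720764160156), 43.22142791748047)
```

View pics/crop.png

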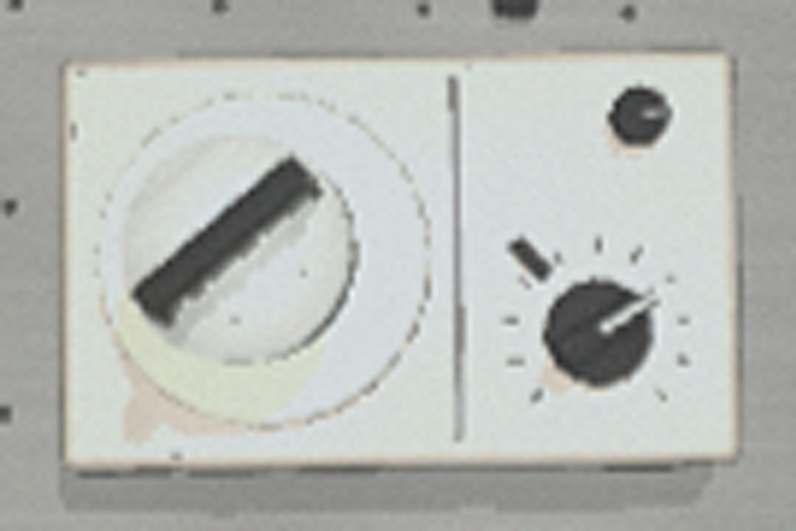

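The crop shows the bar at (228,240), the knob axis at about (600,330) with its white pointer towards (655,297), the tab at (530,258), and the small stirrer separately at (640,117). Next I measure the knob and tab, cross-check with the side view, and lift the pot.

```bash
cat > k.py <<'E'
from h import *
C=np.array([.57196,.00874]); yaw=np.radians(2.32)
def H(x,y): c,s=np.cos(yaw),np.sin(yaw); return C+np.array([c*x-s*y,s*x+c*y])
K=H(-.035,-.090)
def upsample(n,im,z,K,half=.065,N=520):
    # rectify a horizontal plane patch at height z: rows = -x, cols = -y (world), 0.25 mm/px
    g=np.linspace(half,-half,N); X,Y=np.meshgrid(K[0]+g,K[1]+g,indexing="ij")
    uv=proj(n,np.c_[X.ravel(),Y.ravel(),np.full(X.size,z)]).reshape(N,N,2).astype(np.float32)
    return cv2.remap(im,uv,None,cv2.INTER_CUBIC),X,Y
def tab(n,im,z=.083):
    p,X,Y=upsample(n,im,z,K); g=p.max(2).astype(int); r=np.hypot(X-K[0],Y-K[1])
    m=((g<125)&(r>.031)&(r<.062)).astype(np.uint8)
    c=max(cv2.findContours(m,0,1)[0],key=cv2.contourArea); k=cv2.drawContours(np.zeros_like(m),[c],-1,1,-1)>0
    q=np.c_[X[k],Y[k]]; rc=cv2.minAreaRect((q*1000).astype(np.float32)); return q.mean(0),rc
E
python3 - <<'E'
from k import *
print("K",K,"stir",H(.062,-.110))
for n in("top","side"):
    im=np.load(n+"0.npz")["im"]; 
    print(n,"K px",proj(n,[[*K,.12]]))
    t,rc=tab(n,im); dv=t-K; print("tab",t,np.linalg.norm(dv),np.degrees(np.arctan2(dv[1],dv[0])),rc)
    # bar in the side/top view at its top face
    p,_,_=upsample(n,im,.083,K); cv2.imwrite(f"pics/rect_{n}.png",p[:,:,::-1])
# knob centre (top): dark blob with ray planes of skirt
im=np.load("top0.npz")["im"]
p,X,Y=upsample("top",im,.09,K); m=((p.max(2)<110)&(np.hypot(X-K[0],Y-K[1])<.031)).astype(np.uint8)
c=max(cv2.findContours(m,0,1)[0],key=cv2.contourArea)[:,0]; q=np.c_[X[c[:,1],c[:,0]],Y[c[:,1],c[:,0]]]*1000
print("skirt",cv2.fitEllipse(q.astype(np.float32)))
a=cv2.imread("pics/rect_top.png");b=cv2.imread("pics/rect_side.png"); cv2.imwrite("pics/rect.png",cv2.resize(np.hstack([a,b]),(800,400)))
# side bar
im=np.load("side0.npz")["im"]; uv=proj("side",[[.5693,.0723,.245]])[0]; print("bar side px",uv)
m=(im.max(2)<60).astype(np.uint8); u,v=uv.astype(int); w=np.zeros_like(m); w[v-15:v+16,u-25:u+26]=m[v-15:v+16,u-25:u+26]
c=max(cv2.findContours(w,0,1)[0],key=cv2.contourArea); print(cv2.minAreaRect(c))
E
```

```text
K [ 0.54063194 -0.08260305] stir [ 0.63836204 -0.09866004]
top K px [[316.61206141 225.62212427]]
tab [ 0.5738824  -0.05181749] 0.0453138389969371 42.795638711427415 ((573.9229736328125, -51.86272430419922), (21.436479568481445, 7.578960418701172), 45.78484344482422)
side K px [[284.39917572 232.99052747]]
tab [ 0.56101148 -0.05105441] 0.03755851665300771 57.13866479276413 ((560.0823974609375, -48.81724548339844), (20.700498580932617, 39.9838752746582), 69.90478515625)
skirt ((540.5357055664062, -81.45745086669922), (44.17146682739258, 46.21366882324219), 135.58840942382812)
bar side px [253.81441002 162.78491471]
((255.5, 166.5), (33.0, 9.0), 0.0)
```

View pics/rect.png

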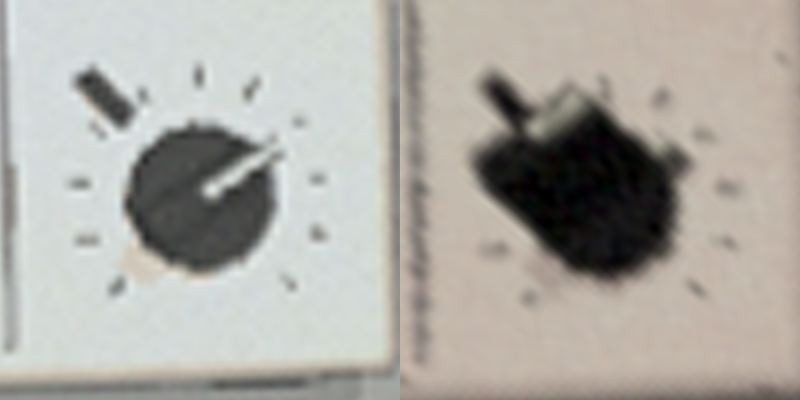

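The left (top) view shows the tab at (103,97) and the knob axis near (200,199), with the white pointer towards (278,145). The side view agrees. Now the pot.

Run:
```python
from h import *
pi=np.pi; B=[.5693,.0723]; Q=[.5501,-.3749]
for y in (np.radians(133.2),np.radians(-46.8)):
    for p in ([*B,.231],[*B,.331],[*Q,.25],[*Q,.151]): print(round(y,2),p,np.round(ctrl.solve_ik(p,[pi,0,y]),2) if ctrl.solve_ik(p,[pi,0,y]) is not None else None)
y=np.radians(133.2)
ctrl.move_pose([*B,.34],[pi,0,y]); ctrl.move_straight([*B,.231],v=.12)
print(ctrl.current_tcp_pos(),ctrl.current_wrist_force())
ctrl.grab(squeeze=50); print("open",ctrl.current_opening(),ctrl.current_gripper_force(),ctrl.current_wrist_force())
ctrl.move_straight([*B,.236],v=.03); print(ctrl.current_wrist_force(),ctrl.current_opening())
ctrl.move_straight([*B,.31],v=.1); print(ctrl.current_wrist_force(),ctrl.current_wrist_torque(),ctrl.current_opening(),ctrl.current_clock())
im,d=read_camera("side"); cv2.imwrite("pics/lift.png",im[:,:,::-1])
```

```text
2.32 [0.5693, 0.0723, 0.231] [-0.74  0.2   0.62  1.69 -0.12  1.3   0.66]
2.32 [0.5693, 0.0723, 0.331] [-0.77  0.15  0.65  1.53 -0.09  1.49  0.64]
2.32 [0.5501, -0.3749, 0.25] [ 0.08  0.4   0.62  1.42 -0.23  1.39  1.46]
2.32 [0.5501, -0.3749, 0.151] [ 0.21  0.44  0.43  1.54 -0.19  1.2   1.43]
-0.82 [0.5693, 0.0723, 0.231] [-1.18  0.36  1.23  1.7  -0.34  1.33 -2.28]
-0.82 [0.5693, 0.0723, 0.331] [-1.19  0.27  1.22  1.54 -0.25  1.51 -2.35]
-0.82 [0.5501, -0.3749, 0.25] [-0.24  0.62  1.21  1.44 -0.58  1.48 -1.43]
-0.82 [0.5501, -0.3749, 0.151] [-0.25  0.72  1.21  1.56 -0.69  1.34 -1.35]
[0.56973586 0.07230939 0.23175845] [ 0.41445051  0.18615831 -0.23044932]
open 0.013064061327415838 49.892720337957144 [ 1.13949174  1.57374984 -0.52972511]
[-0.56100738 -0.01337711 -4.95845648] 0.01351769147083583
[-0.16043008  0.90255228 -4.04278327] [-0.07577372  0.04654105  0.00372597] 0.013385203076454029 5.8583
```

Run:
```python
from h import *
Q=[.5501,-.3749]; 
ctrl.move_straight([*Q,.30],v=.18)
im,d=read_camera("side"); cv2.imwrite("pics/over.png",im[:,:,::-1])
ctrl.move_straight([*Q,.165],v=.1); f0=ctrl.current_wrist_force()[2]; print(f0,ctrl.current_tcp_pos())
z=.156
while z>.147:
    ctrl.move_straight([*Q,z],v=.02); f=ctrl.current_wrist_force()[2]; print(round(z,4),round(f,2))
    if f-f0>2.5: break
    z-=.001
print(ctrl.current_tcp_pos(),ctrl.current_clock())
ctrl.hold(.2); ctrl.let_go(); print(ctrl.current_opening(),ctrl.current_wrist_force())
ctrl.move_straight([*Q,.29],v=.15); print(ctrl.current_tcp_pos(),ctrl.current_clock())
# clear the view: go toward robot's left-front
ctrl.move_pose([.45,.2,.30],[np.pi,0,2.325])
for n in("top","side"):
    im,d=read_camera(n); cv2.imwrite(f"pics/{n}1.png",im[:,:,::-1]); np.savez(f"{n}1.npz",im=im,d=d)
print(ctrl.current_clock())
```

```text
-4.557329451307096 [ 0.55040712 -0.37519284  0.16573912]
0.156 -5.32
0.155 -5.87
0.154 -5.02
0.153 -4.03
0.152 -5.21
0.151 -4.76
0.15 5.57
[ 0.5505019  -0.37507513  0.15098987] 12.1917
0.08699520854326481 [-0.53782083  0.14413532  0.06992915]
[ 0.54985441 -0.37456799  0.28892215] 14.8333
17.025
```

View pics/side1.png

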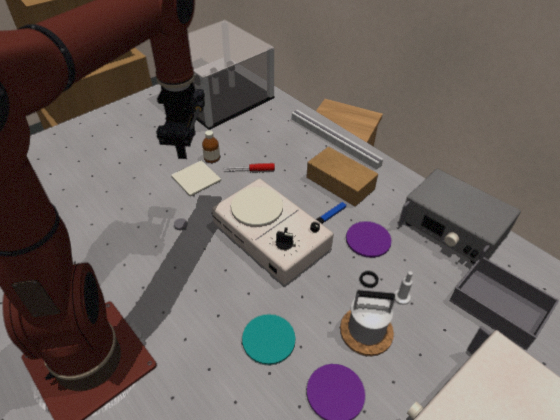

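View pics/top1.png

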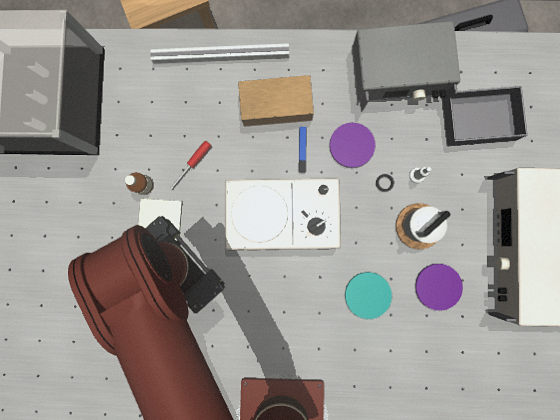

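The pot stands upright on the cork at (425,226) in the top view and (370,322) in the side view. Next I measure the knob axis, the pointer and the tab from averaged frames.

```bash
cat > t.py <<'E'
from k import *
from scipy.optimize import least_squares
def axis(im):
    p,X,Y=upsample("top",im,.078,K); g=p.max(2).astype(np.uint8); r=np.hypot(X-K[0],Y-K[1])
    bg=cv2.medianBlur(g,61).astype(int); m=((bg-g>22)&(r>.031)&(r<.047)).astype(np.uint8)
    n,l,s,c=cv2.connectedComponentsWithStats(m); T=[]
    for i in range(1,n):
        if 40<s[i,4]<900:
            k=l==i; w=(bg-g)[k]; T.append([np.average(X[k],weights=w),np.average(Y[k],weights=w)])
    return np.array(T)
E
python3 - <<'E'
from t import *
im=np.mean([read_camera("top")[0].astype(float) for _ in range(8)],0).astype(np.uint8); np.save("avg.npy",im)
T=axis(im); dv=T-K; print(np.c_[np.hypot(*dv.T)*1000,np.degrees(np.arctan2(dv[:,1],dv[:,0]))].round(1))
h0=yaw+np.radians(np.arange(-135,136,27))
t,rc=tab("top",im); print("tab",t,rc)
# fit axis+radius+yaw on ticks (nearest nominal heading)
def res(p):
    d=T-p[:2]; a=np.arctan2(d[:,1],d[:,0]); e=(a[:,None]-(p[3]+np.radians(np.arange(-135,136,27))));j=np.abs(e).argmin(1)
    e=e[np.arange(len(T)),j]; return np.r_[np.hypot(*d.T)-p[2],e*p[2]]*1000
s=least_squares(res,[*K,.04,yaw],loss="soft_l1"); print(s.x,np.degrees(s.x[3]),s.fun.round(1))
for A in (K,s.x[:2]):
    d=t-A; print("tab heading",np.degrees(np.arctan2(d[1],d[0])),np.hypot(*d))
# white line on wing, z=.12
p,X,Y=upsample("top",im,.12,K); r=np.hypot(X-K[0],Y-K[1]); m=(p.min(2)>130)&(r<.020); 
n,l,st,c=cv2.connectedComponentsWithStats(m.astype(np.uint8)); i=1+st[1:,4].argmax(); q=np.c_[X[l==i],Y[l==i]]
print("line",cv2.minAreaRect((q*1000).astype(np.float32)),q.mean(0)); d=q.mean(0)-K; print(np.degrees(np.arctan2(d[1],d[0])))
E
```

```text
[[ 4.050e+01  1.000e-01]
 [ 3.990e+01 -2.500e+01]
 [ 3.880e+01  2.820e+01]
 [ 4.130e+01 -5.190e+01]
 [ 4.010e+01  5.560e+01]
 [ 3.180e+01 -5.030e+01]
 [ 3.930e+01 -7.990e+01]
 [ 3.920e+01  8.210e+01]
 [ 4.030e+01 -1.060e+02]
 [ 3.890e+01  1.099e+02]
 [ 3.890e+01  1.366e+02]
 [ 4.100e+01 -1.327e+02]]
tab [ 0.57390548 -0.05174771] ((574.0086669921875, -51.73118591308594), (20.368511199951172, 6.730479717254639), 44.99992752075195)
[ 0.54086599 -0.08296979  0.0396137   0.03133364] 1.7952850846614952 [ 0.6 -0.  -0.8  1.3  0.6 -8.3 -0.7 -0.1  0.4 -0.3 -0.3  1.3 -0.8  0.3
  0.   0.3  0.2  1.4 -0.6 -0.2 -0.2  0.2 -0.2 -0. ]
tab heading 42.84048493565407 0.04537819213419975
tab heading 43.380023347460025 0.045457957422777875
line ((546.3350219726562, -90.28187561035156), (6.398558616638184, 20.839330673217773), 33.97662353515625) [ 0.54650873 -0.09024341]
-52.43335393789794
```

Run:
```python
from h import *
A=[.5407,-.0828]; pi=np.pi; rd=np.radians
ctrl.move_pose([*A,.22],[pi,0,rd(-56)]); print(np.round(ctrl.current_joint_positions(),2))
for a in (-56,-6,43.5): print(a,ctrl.solve_ik([*A,.105],[pi,0,rd(a)]))
ctrl.move_straight([*A,.105],v=.1); print(ctrl.current_tcp_pos(),ctrl.current_wrist_force())
ctrl.grab(squeeze=20); print(ctrl.current_opening(),ctrl.current_wrist_force(),ctrl.current_wrist_torque(),ctrl.current_clock())
for a in np.linspace(-56,43.5,11)[1:]:
    ctrl.move_pose([*A,.105],[pi,0,rd(a)])
    f=ctrl.current_wrist_force(); print(round(a,1),np.round(f,1),np.round(ctrl.current_wrist_torque()[2],2),np.round(ctrl.current_tcp_pos(),4),round(np.degrees(ctrl.current_ee_rot()[2]),1))
    if np.linalg.norm(f)>40: break
print(ctrl.current_opening(),ctrl.current_clock())
```

```text
[-0.97  0.26  1.23  1.78 -0.26  1.28 -2.23]
-56 [-0.83500505  0.40527895  1.10651434  1.90849766 -0.41114252  1.0803077
 -2.10877777]
-6 [-0.70396325  0.32576805  0.91761711  1.90441945 -0.29665166  1.05409783
 -1.33823729]
43.5 [-0.60334077  0.2908871   0.78729224  1.90080965 -0.23713613  1.04496228
 -0.52836129]
[ 0.54114814 -0.08287648  0.10558271] [-0.4648062  -0.58419211 -0.16928897]
0.013568565560000105 [ 1.71412939  0.69622457 -1.50843001] [ 0.11983132 -0.13269525 -0.06954583] 22.0
-46.0 [ 1.   0.8 -1.6] 0.03 [ 0.5409 -0.0827  0.105 ] -46.3
-36.1 [ 1.5 -0.5 -1.5] 0.07 [ 0.5408 -0.0828  0.105 ] -36.5
-26.2 [ 2.6  1.6 -1.5] 0.01 [ 0.5408 -0.0828  0.105 ] -26.6
-16.2 [ 2.6  1.7 -1. ] 0.01 [ 0.5408 -0.0828  0.105 ] -16.7
-6.2 [ 1.9  0.4 -0.7] 0.02 [ 0.5408 -0.0828  0.105 ] -6.8
3.7 [ 2.3  0.6 -0.5] 0.07 [ 0.5408 -0.0829  0.105 ] 3.2
13.6 [ 2.8  0.1 -1.3] 0.03 [ 0.5408 -0.083   0.105 ] 13.1
23.6 [ 3.  -0.3 -1.5] 0.06 [ 0.5408 -0.083   0.105 ] 23.1
33.6 [ 3.  -0.1 -1.9] 0.1 [ 0.5408 -0.083   0.105 ] 33.0
43.5 [ 3.8 -2.2 -1.8] 0.06 [ 0.5409 -0.083   0.105 ] 42.9
0.014008233116633524 24.7333
```

Release, retreat and check the alignment.

```bash
cat > chk.py <<'E'
from t import *
import sys
if __name__=="__main__":
    ctrl.let_go(); p=ctrl.current_tcp_pos(); ctrl.move_straight([p[0],p[1],.24],v=.15)
    ctrl.move_pose([.45,.2,.30],[np.pi,0,np.radians(43.5)])
    for n in("top","side"):
        im=np.mean([read_camera(n)[0].astype(float) for _ in range(8)],0).astype(np.uint8); np.save(f"avg_{n}.npy",im)
    im=np.load("avg_top.npy"); A=np.array([.5408,-.0829])
    t,rc=tab("top",im); d=t-A; print("tab",np.degrees(np.arctan2(d[1],d[0])),np.hypot(*d),rc)
    p,X,Y=upsample("top",im,.12,A); r=np.hypot(X-A[0],Y-A[1]); m=(p.min(2)>130)&(r<.020)
    n,l,st,c=cv2.connectedComponentsWithStats(m.astype(np.uint8)); i=1+st[1:,4].argmax(); q=np.c_[X[l==i],Y[l==i]]
    v=cv2.fitLine((q*1000).astype(np.float32),cv2.DIST_L2,0,.01,.01).ravel(); print("line",np.degrees(np.arctan2(v[1],v[0])),v[2:],cv2.minAreaRect((q*1000).astype(np.float32)))
    a,_,_=upsample("top",im,.084,A); b,_,_=upsample("side",np.load("avg_side.npy"),.084,A)
    cv2.imwrite(f"pics/{sys.argv[1]}.png",cv2.resize(np.hstack([a,b]),(800,400))[:,:,::-1]); print(ctrl.current_clock())
E
python3 chk.py set1
```

```text
tab 43.2489848229894 0.04550052610413339 ((574.0086059570312, -51.856422424316406), (20.54562759399414, 6.907594203948975), 44.99990463256836)
line 42.92456 [548.3681  -76.09757] ((548.07275390625, -76.34689331054688), (20.2445125579834, 6.351117134094238), 42.79740905761719)
29.0917
```

View pics/set1.png

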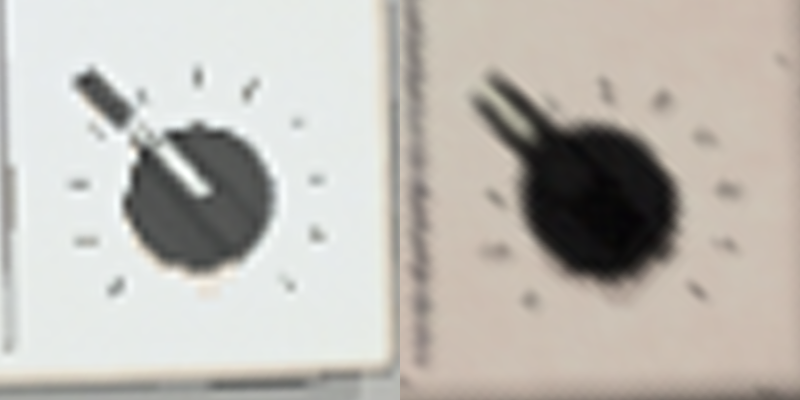

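The left half shows the pointer (160,150) in line with the tab (103,97). The line is at 42.9° and the tab at 43.2°, and the tab has not moved. The job is done, so I hand it in.

```bash
python3 -c "
from station import workorder; print(workorder.sign_off())"
```

```text
the job is handed in; nothing more can be done
None
```

I set the pot upright on the cork rest, then turned the heat knob so its pointer measures within about 1° of the tab, and handed the job in at about 29 s on the robot clock; no verdict was returned.

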